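# Tip a disc blank out of its nest and close the vise on it

## Robot

A 6-joint arm with a two-finger parallel gripper is mounted at the origin on the work surface. World frame = base frame: x ahead of the robot, y to its left, z up, the work surface at z = 0. Lengths are in mm, angles in rad, forces in N, time in s.
With the tool pointing down it reaches from about 350 to 975 mm from the base axis. Payload 7.1 kg.
Tool frame: the origin (TCP) lies at the very end of the fingers, on their centre line; the grasp point (between the pads) lies 19 mm behind it (ctrl.pinch_z is the z of the grasp point in the tool frame, in mm); z points along the fingers, y is the direction in which the jaws open and shut (so a half turn about z gives the same grasp; the last joint's range is limited). The gripper opens to 88 mm and grips with 3 to 60 N. Pads are 20 mm wide; open, the fingers measure 115 mm over their backs; the gripper's body (75 mm by 178 mm) begins 61 mm behind the grasp point.
Start: joints at [-1.14, 0.423, 1.63, -0, 1.089, -0.019], TCP at [271.755, -562.809, 222.675] pointing down, gripper open.
Joint ranges: [-3, 3], [-0.9, 2.11], [0.09, 2.58], [-1.31, 4.45], [0.11, 2.69], [-2.54, 2.54]. Speed limits (rad/s): [2.39, 2.39, 3.01, 3.14, 3.14, 3.14].

## Interface

Orientations are given as a rotation vector (axis times angle).
In Python, from workcell import get_obs, optics, ctrl gives the robot as it stands.
- The arm moves only by the shell command python3 -m jog 'ROWS'. ROWS is a JSON object of lists of equal length, an entry for each row: "delta_rot": the turn, a rotation vector about the tool's x, y, z in rad, a list of three; "translation": the shift along the tool's x, y, z in mm, a list of three; "hand": the opening, from -1 (shut) to 1 (fully open). In form: {"delta_rot": [[rx, ry, rz], ...], "translation": [[x, y, z], ...], "hand": [hand, ...]}. A call has 1 to 5 rows; each row is the pose to reach, as a shift and turn from the pose commanded when the call began, along the tool's axes at that moment; what a row does not reach only later rows make up. A row lasts 1/10 s, in which the tool goes at most 50 mm and 8.59 degrees, less where a joint would pass 70% of its speed; a pose out of reach is approached as far as the arm can. A call with a gripper value outside its range is refused whole. The fingers move at their own pace and stop on an object; the grip force is fixed at half the most. Time passes only in rows, so rows that repeat a pose let the fingers close. It gives the time, the measured TCP pose, the force and the opening at its end, in the units of the state.
- get_obs(): the state, without advancing time (a new reading comes with each control period).
- optics.get_image(name): name is "scene" or "top"; returns the picture (480x640x3 uint8, red, green, blue); there is no depth.
- optics.calibration(name): a dict with "intrinsics" (3x3 intrinsics, pixels), "cam_to_world" (4x4, takes a point from camera to world coordinates). Camera axes: x right, y up, looking along -z (the intrinsics and any distortion apply to the point x, -y, -z); pixel columns grow to the right and rows downward; lengths in mm; the calibration is good to about 2 mm. A picture is of the moment at which its call begins. calibration takes no time and is no camera call.
- ctrl.close_job(): hands the job in, once; it reports no verdict.
The state is a dict: "t": time; "qpos": joint angles; "qvel": joint speeds; "joint_torque": joint torques, N m; "ee_pos": TCP position; "orientation": TCP orientation; "ft_force": force on the tool from outside, world axes, zero at the start; "moment": the same for the moment, N m; "width": finger opening in mm.
Only numpy, scipy, OpenCV 4.12 (cv2) and the standard library are available. Lean on these libraries where they do the work, as an engineer would, in place of code of your own. Each camera call takes 0.05 s, during which the arm holds its last target. There are 200 camera calls.

## Task

Get the silver disc ready for filing: press down on its edge on the red-marked side of its nest, where it hangs over a pit, so that it tips and its other edge stands up where you can grip it. Stand it on edge on the brass cradle between the open jaws of the blue vise, parallel to the jaws, let go, and push the sliding jaw shut until both jaws bear on the disc. Leave the copper disc lying flat in its nest and do not shift the other tools.

Things in the scene. Friction and masses are not known exactly. Their poses are not given: they have to be found in the camera images.
- silver_disc: bare aluminium disc blank, 78 mm diameter, 8 mm thick, about 0.11 kg; origin at its centre, z is its axis (normal to the flat faces). It starts lying flat in nest_a, its upper face flush with the block's top
- copper_disc: copper-coloured disc of the same size lying flat in nest_b; origin at its centre, z its axis. Leave it alone
- nest_a: plywood block fixed to the bench, 122 (x) by 116 (y) by 52 mm high, with a round pocket 88 mm in diameter about its middle; origin at the centre of its underside, z up. The -x part of the disc lies on two rails 44 mm above the bench, with a finger channel 36 mm wide between them, its floor 26 mm above the bench; the +x part hangs over a pit; a red bar on the top marks the +x side (seen from the robot, roughly the left)
- nest_a_edge (a point): tipping edge of nest_a: the end of the rails, 5 mm to the nest's +x side of the pocket's centre, 44 mm above the bench. From here a 70 mm wide ramp falls at 55 degrees towards nest +x, to the pit's rubber floor 6 mm above the bench. A disc tipped onto the ramp stays there, tilted about 55 degrees, its nest -x edge standing about 25 mm above the rails, free to be pinched on its two flat faces
- nest_a_press (a point): where to press the flush silver disc: on its upper face 26 mm to the nest's +x side of the pocket's centre, 52 mm above the bench. A few newtons straight down tip it; after some 15 to 22 mm it slides down the ramp by itself and stays tipped. Beside this point the pocket wall is 18 mm farther along +x
- nest_b: identical fixed nest, red mark and all, that holds the copper disc; same origin and axes
- vise: blue bench vise fixed to the bench, about 190 mm long (x), 116 mm wide (y), 71 mm high; origin on the bench below the middle of the open gap between its jaws; x points from the sliding jaw to the fixed jaw, z up. Fixed jaw face at x = +17 mm, sliding jaw face at x = -17 mm when joint jaw is 0; jaw tops 70 mm above the bench, jaws 112 mm wide. The base's flat upper face, 20 mm above the bench, reaches back to x = -100 mm
- vise_seat (a point): the middle of the brass cradle between the jaws, 27 mm above the bench; axes as the vise. The cradle is two bars along x whose inner corners, 27 mm high, lie at y = -17 and +17 mm; a disc on edge rests on both corners, its centre 35 mm above this point and its lowest point 4 mm below it
- fixed_face (a point): middle of the upper edge of the fixed jaw's face, 70 mm above the bench
- jaw (a joint): travel of the sliding jaw in m: 0 is fully open (34 mm gap), it grows as the jaw moves towards the fixed jaw (vise +x); gap = 34 mm minus this, so about 0.026 when shut on the disc. It starts at 0 to 0.005. Moves against about 4 N of friction and stays where it is left
- jaw_push (a point): middle of the red push plate on the back (-x) of the sliding jaw, 55 mm above the bench, moving with the jaw; push it here towards vise +x. The plate is 50 mm wide and 34 mm high
- file: hand file with wooden handle, 245 mm long, 18 mm high, lying roughly along x; a bystander, leave it where it is
- screwdriver: screwdriver with yellow handle, 190 mm, lying roughly along x; a bystander, leave it where it is
- sanding_block: cork block 70 x 110 x 35 mm; a bystander, leave it where it is
- mallet: hammer with wooden handle, 260 mm, lying roughly along y; a bystander, leave it where it is
- offcut: wood offcut 55 x 150 x 22 mm; a bystander, leave it where it is
- oil_can: upright can, 64 mm diameter, 120 mm high; a bystander, leave it where it is
- pot: green plastic cup, 80 mm diameter, 90 mm high; a bystander, leave it where it is
Mind the look-alikes: they are no part of the job. What is shaped like the nest_b but pink is not meant. Leave any turquoise look-alike of the vise alone.

How it is judged:
By the outcome, as a careful person would: the job done as asked, in the order asked, and still so for the second after the job is handed in, with the robot touching nothing.
It also fails if it takes over 72 s, if anything falls off the work surface, if the arm or the gripper's body presses on something with over 40 N, if the wrist force passes 120 N, or if a joint passes its speed limit or range.

## Working session

There is one attempt and no reset: what is moved stays moved. The work goes in short steps, Python scripts to look and compute and a shell command to move; the robot and the scene stay as the last step left them, time stands still between calls to the robot, and variables do not carry over. Pictures are saved under pics/ and viewed, about 8 in all and at most 12, crops included, and the job is handed in when it is done.

```bash
ls; mkdir -p pics; python3 - <<'E'
from workcell import get_obs, optics, ctrl
import cv2,numpy as np
print({k:np.round(v,3).tolist() for k,v in get_obs().items()}, ctrl.pinch_z)
for n in("scene","top"):
    im=optics.get_image(n); cv2.imwrite(f"pics/{n}0.png",im[:,:,::-1])
    c=optics.calibration(n); print(n,{k:np.round(v,3).tolist() if not isinstance(v,str) else v for k,v in c.items()})
E
```

```text
pics
{'t': 0.0, 'qpos': [-1.14, 0.424, 1.631, -0.0, 1.089, -0.019], 'qvel': [0.001, 0.0, -0.0, -0.002, -0.001, -0.001], 'joint_torque': [0.001, -54.463, -27.366, 0.064, 0.023, -0.0], 'ee_pos': [271.533, -562.319, 221.925], 'orientation': [-3.061, -0.7, 0.0], 'ft_force': [-0.236, -0.429, 0.414], 'moment': [0.002, -0.018, -0.015], 'width': 87.899} -18.700000000000003
scene {'intrinsics': [[499.386, 0.0, 321.449], [0.0, 499.386, 249.337], [0.0, 0.0, 1.0]], 'cam_to_world': [[0.821, -0.393, 0.415, 1047.515], [0.571, 0.57, -0.59, -659.434], [-0.005, 0.721, 0.693, 900.563], [0.0, 0.0, 0.0, 1.0]]}
top {'intrinsics': [[578.643, 0.0, 309.083], [0.0, 578.643, 236.509], [0.0, 0.0, 1.0]], 'cam_to_world': [[0.019, 0.994, -0.106, 392.72], [-1.0, 0.018, -0.005, 4.006], [-0.003, 0.106, 0.994, 1649.839], [0.0, 0.0, 0.0, 1.0]]}
```

View pics/top0.png

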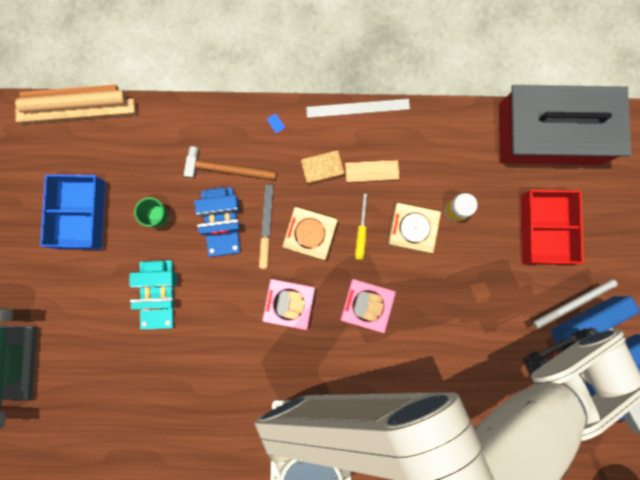

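View pics/scene0.png

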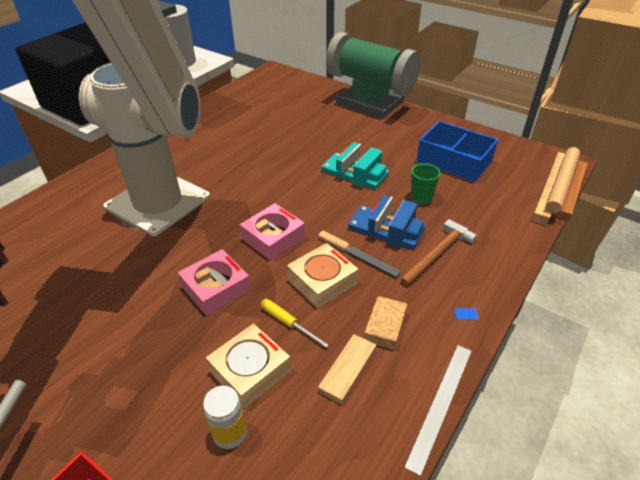

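Silver disc in a plywood nest: top (415,228), scene (249,358), so this is nest_a. Copper disc in nest_b at top (311,233); the pink empties at top (289,304) and (368,306) are decoys. The blue vise at top (218,221), scene (390,222) is the one meant; turquoise at top (153,295) is not. I'll confirm these in one enlarged crop.

```bash
python3 - <<'E'
import cv2,numpy as np
t=cv2.imread("pics/top0.png");s=cv2.imread("pics/scene0.png")
def c(im,x,y,w,h,k):
    o=cv2.resize(im[y:y+h,x:x+w],None,fx=k,fy=k,interpolation=cv2.INTER_CUBIC)
    for i in range(0,w,10): cv2.line(o,(i*k,0),(i*k,4 if i%50 else 10),(0,255,0),1); cv2.putText(o,str(x+i),(i*k,14),0,.3,(0,255,0)) if i%20==0 else 0
    for i in range(0,h,10): cv2.line(o,(0,i*k),(4,i*k),(0,255,0),1); cv2.putText(o,str(y+i),(6,i*k+4),0,.3,(0,255,0)) if i%20==0 else 0
    return cv2.resize(o,(400,300)) if o.shape[:2]!=(300,400) else o
o=np.vstack([np.hstack([c(t,375,190,80,60,5),c(t,180,180,80,60,5) if 0 else c(t,178,183,100,75,4)]),np.hstack([c(s,200,315,100,75,4),c(s,340,185,100,75,4)])])
cv2.imwrite("pics/crop0.png",o)
E
```

```text
(no output)
```

View pics/crop0.png

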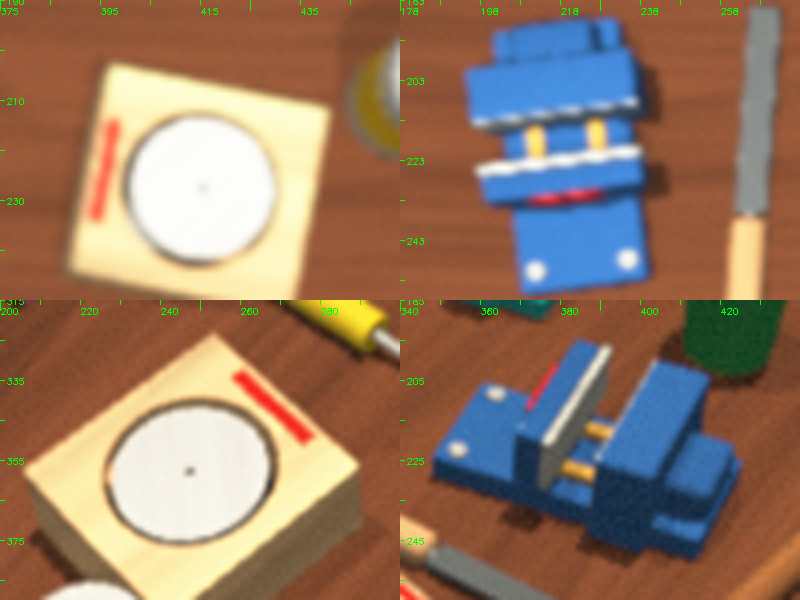

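The crops confirm nest_a (centre dot top (415.6,227.7), scene (247,357.5); red bar to image left) and the blue vise (fixed jaw face edge and red push plate visible). Now the positions.

```bash
cat > h.py <<'E'
from workcell import get_obs, optics, ctrl
import numpy as np
from scipy.spatial.transform import Rotation as R
def ray(n,u,v):
    c=optics.calibration(n);K=np.array(c["intrinsics"]);T=np.array(c["cam_to_world"])
    d=T[:3,:3]@np.array([(u-K[0,2])/K[0,0],-(v-K[1,2])/K[1,1],-1]);return T[:3,3],d
def onz(n,u,v,z):
    o,d=ray(n,u,v);return np.round(o+d*(z-o[2])/d[2],1)
def proj(n,p):
    c=optics.calibration(n);K=np.array(c["intrinsics"]);T=np.array(c["cam_to_world"])
    q=T[:3,:3].T@(np.asarray(p,float)-T[:3,3]);return np.round([K[0,0]*q[0]/-q[2]+K[0,2],-K[1,1]*q[1]/-q[2]+K[1,2]],1)
def st():
    o=get_obs();print('t',round(o['t'],2),'p',np.round(o['ee_pos'],1),'R\n',np.round(R.from_rotvec(o['orientation']).as_matrix(),3),'F',np.round(o['ft_force'],1),'w',round(float(o['width']),1),'q',np.round(o['qpos'],2))
    return o
E
python3 - <<'E'
from h import *
f=lambda x0,y0,k:lambda u,v:(x0+(u+.5)/k-.5,y0+(v+.5)/k-.5)
A=f(375,190,5);V=f(178,183,4);SN=f(200,315,4);SV=f(340,185,4)
print('disc',onz("top",*A(203,188),52),onz("scene",*SN(190,171),52))
for n,pts,g in(("top",[(110,65),(330,108),(68,270),(113,120),(97,220)],A),("scene",[(212,34),(359,165),(25,168),(236,374-300),(308,441-300)],SN)):
    for p in pts: print(n,p,onz(n,*g(*p),52))
print('fixed edge')
for p in[(72,124),(238,102)]:print(onz("top",*V(*p),70))
for p in[(260,60),(197,155)]:print('s',onz("scene",*SV(*p),70))
print('slide edge')
for p in[(76,167),(240,146)]:print(onz("top",*V(*p),70))
for p in[(210,45),(145,140)]:print('s',onz("scene",*SV(*p),70))
print('cradle z27')
for p in[(135,140),(197,136)]:print(onz("top",*V(*p),27))
print('base back z20')
for p in[(124,292),(248,275)]:print(onz("top",*V(*p),20))
E
```

```text
disc [ 594.5 -282.1   52. ] [ 595.1 -277.7   52. ]
top (110, 65) [ 662.7 -230.2   52. ]
top (330, 108) [ 640.7 -352.9   52. ]
top (68, 270) [ 547.3 -207.2   52. ]
top (113, 120) [ 631.7 -232.    52. ]
top (97, 220) [ 575.5 -223.2   52. ]
scene (212, 34) [ 548.  -205.8   52. ]
scene (359, 165) [ 662.6 -226.7   52. ]
scene (25, 168) [ 525.7 -323.5   52. ]
scene (236, 74) [ 575.4 -218.6   52. ]
scene (308, 141) [ 632.5 -230.    52. ]
fixed edge
[618.8 326.5  70. ]
[636.3 212.5  70. ]
s [623.4 331.8  70. ]
s [636.4 223.   70. ]
slide edge
[589.  322.6  70. ]
[605.7 210.1  70. ]
s [587.9 327.2  70. ]
s [601.8 217.   70. ]
cradle z27
[614.4 290.2  27. ]
[618.  246.4  27. ]
base back z20
[506.9 295.3  20. ]
[520.6 208.1  20. ]
```

```bash
cat >> h.py <<'E'
NC=np.array([594.8,-280.,0]);NY=np.radians(79.3);VC=np.array([612.5,269.5,0]);VY=np.radians(7.8)
ez=np.array([0,0,1.])
def ax(a):return np.array([np.cos(a),np.sin(a),0]),np.array([-np.sin(a),np.cos(a),0])
nx,ny=ax(NY);vx,vy=ax(VY)
def N(x,y,z):return NC+x*nx+y*ny+z*ez
def V(x,y,z):return VC+x*vx+y*vy+z*ez
def frame(y,z):
    y=np.array(y)/np.linalg.norm(y);z=np.array(z)/np.linalg.norm(z);return np.column_stack([np.cross(y,z),y,z])
def go(p,M):
    o=get_obs();R0=R.from_rotvec(o['orientation']);
    print('trans',np.round(R0.inv().apply(p-np.array(o['ee_pos'])),1),'rot',np.round((R0.inv()*R.from_matrix(M)).as_rotvec(),4))
E
python3 - <<'E'
from h import *
print('can top',onz("top",465,203,120),onz("scene",223,402,120))
st()
go(N(26,0,110),frame(-ny,-ez))
E
```

```text
can top [ 653.5 -402.9  120. ] [ 656.7 -400.2  120. ]
t 0.1 p [ 271.6 -562.3  222. ] R
 [[ 0.901  0.435 -0.001]
 [ 0.435 -0.901  0.001]
 [ 0.    -0.001 -1.   ]] F [-0.3 -0.6 -0.4] w 87.7 q [-1.14  0.42  1.63  0.    1.09 -0.02]
trans [ 429.3 -134.5  112.2] rot [-1.300e-03 -7.000e-04 -9.342e-01]
```

```bash
python3 -m jog '{"translation":[[45,-14,0],[90,-28,0],[135,-42,0],[180,-56,0],[225,-70,0]],"delta_rot":[[0,0,-0.1],[0,0,-0.2],[0,0,-0.3],[0,0,-0.4],[0,0,-0.5]],"hand":[-1,-1,-1,-1,-1]}'; python3 - <<'E'
from h import *
st(); go(N(26,0,110),frame(-ny,-ez))
E
```

```text
t: 0.6
ee_pos: [444.9, -400.4, 222.4]
orientation: [-2.791, -1.442, 0.0]
ft_force: [-0.3, -0.6, 0.8]
width: 51.2
t 0.6 p [ 444.9 -400.4  222.4] R
 [[ 0.579  0.816 -0.   ]
 [ 0.816 -0.579  0.   ]
 [ 0.    -0.    -1.   ]] F [-0.3 -0.6  0.8] w 51.2 q [-0.75  0.39  1.69 -0.    1.07 -0.14]
trans [208.6  41.8 112.4] rot [-5.000e-04 -2.000e-04 -4.304e-01]
```

```bash
python3 -m jog '{"translation":[[45,9,0],[90,18,15],[135,27,40],[175,35,70],[208,42,100]],"delta_rot":[[0,0,-0.1],[0,0,-0.2],[0,0,-0.3],[0,0,-0.4],[0,0,-0.434]],"hand":[-1,-1,-1,-1,-1]}'; python3 - <<'E'
from h import *
import cv2
st(); go(N(26,0,70),frame(-ny,-ez))
t=optics.get_image("top");s=optics.get_image("scene")
o=np.hstack([cv2.resize(t[180:260,375:455],(400,400),interpolation=2),cv2.resize(s[300:400,200:300],(400,400),interpolation=2)])
cv2.imwrite("pics/p1.png",o[:,:,::-1]); print(proj("top",get_obs()['ee_pos']),proj("scene",get_obs()['ee_pos']))
E
```

```text
t: 1.1
ee_pos: [600.6, -255.6, 121.9]
orientation: [2.414, 2.009, 0.001]
ft_force: [-0.3, -0.3, -0.5]
width: 11.4
t 1.1 p [ 600.6 -255.6  121.9] R
 [[ 0.182  0.983  0.001]
 [ 0.983 -0.182 -0.   ]
 [-0.     0.001 -1.   ]] F [-0.3 -0.3 -0.5] w 11.4 q [-0.42  0.58  1.63  0.    0.93 -0.24]
trans [ 0.9 -1.3 51.9] rot [0.001  0.0002 0.0037]
[408.6 222.3] [253.4 330. ]
```

View pics/p1.png

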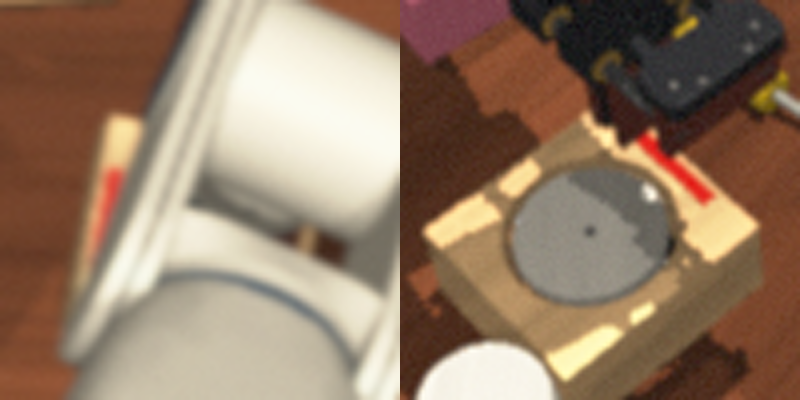

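Scene view: the fingertips are at about crop (620,135), matching the projected TCP (613,120), and the disc is still flat in its nest. I'll descend and press.

```bash
python3 -m jog '{"translation":[[1,-1,20],[1,-1,40],[1,-1,55],[1,-1,60],[1,-1,66]],"delta_rot":[[0,0,0],[0,0,0],[0,0,0],[0,0,0],[0,0,0]],"hand":[-1,-1,-1,-1,-1]}'; python3 -m jog '{"translation":[[0,0,3],[0,0,6],[0,0,9],[0,0,9],[0,0,9]],"delta_rot":[[0,0,0],[0,0,0],[0,0,0],[0,0,0],[0,0,0]],"hand":[-1,-1,-1,-1,-1]}'
```

```text
t: 1.7
ee_pos: [598.3, -256.7, 56.9]
orientation: [2.42, 2.003, 0.0]
ft_force: [-0.7, 0.2, 0.6]
width: 0.5
t: 2.2
ee_pos: [599.0, -254.6, 48.6]
orientation: [-2.419, -2.004, -0.003]
ft_force: [0.3, 9.0, 4.8]
width: 0.2
```

```bash
python3 -m jog '{"translation":[[0,0,3],[0,0,6],[0,0,6]],"delta_rot":[[0,0,0],[0,0,0],[0,0,0]],"hand":[-1,-1,-1]}'; python3 - <<'E'
from h import *
import cv2
st()
s=optics.get_image("scene")
cv2.imwrite("pics/p2.png",cv2.resize(s[300:400,190:310],(720,600),interpolation=2)[:,:,::-1])
E
```

```text
t: 2.5
ee_pos: [599.3, -253.4, 43.4]
orientation: [-2.418, -2.003, -0.004]
ft_force: [0.2, 13.9, 11.9]
width: 0.2
t 2.5 p [ 599.3 -253.4   43.4] R
 [[ 0.186  0.982  0.001]
 [ 0.982 -0.186  0.003]
 [ 0.003  0.    -1.   ]] F [ 0.2 13.9 11.9] w 0.2 q [-0.42  0.69  1.66  0.    0.8  -0.24]
```

View pics/p2.png

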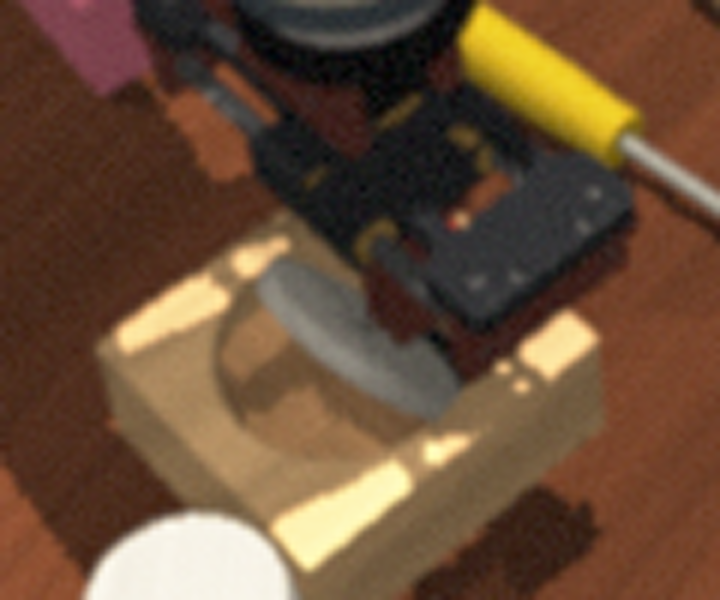

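The disc has tipped onto the ramp, with its robot-right edge standing up. I'll ease off and withdraw.

```bash
python3 -m jog '{"translation":[[3,0,0],[3,0,-30],[3,0,-70],[0,0,-115],[0,0,-135]],"delta_rot":[[0,0,0],[0,0,0],[0,0,0],[0,0,0],[0,0,0]],"hand":[-1,-1,-1,-1,-1]}'; python3 - <<'E'
from h import *
import cv2
st()
s=optics.get_image("scene")
cv2.imwrite("pics/p3.png",cv2.resize(s[315:390,200:300],(800,600),interpolation=2)[:,:,::-1])
a=np.radians(55);d=np.array([np.cos(a)*nx-np.sin(a)*ez])[0];n=np.sin(a)*nx+np.cos(a)*ez
c=N(12.5,0,40.3)
top=c-39*d
for nm,p in(("upper edge under",top-4*n),("upper edge up",top+4*n),("centre up",c+4*n)):
    q=(proj("scene",p)-[200,315]+.5)*8-.5;print(nm,q)
for dep in(-60,25):go(top+dep*d,frame(-n,d))
E
```

```text
t: 3.05
ee_pos: [600.3, -257.2, 181.6]
orientation: [2.415, 2.0, 0.004]
ft_force: [0.2, -0.7, -0.1]
width: 0.4
t 3.05 p [ 600.3 -257.2  181.6] R
 [[ 0.186  0.983  0.006]
 [ 0.983 -0.186 -0.003]
 [-0.002  0.006 -1.   ]] F [ 0.2 -0.7 -0.1] w 0.4 q [-0.42  0.51  1.6  -0.    1.03 -0.24]
upper edge under [323.5 338.7]
upper edge up [342.7 312.3]
centre up [426.7 332.3]
trans [-67.4  -2.9  62.5] rot [0.4877 0.4732 1.5194]
trans [-18.4  -3.5 132. ] rot [0.4877 0.4732 1.5194]
```

View pics/p3.png

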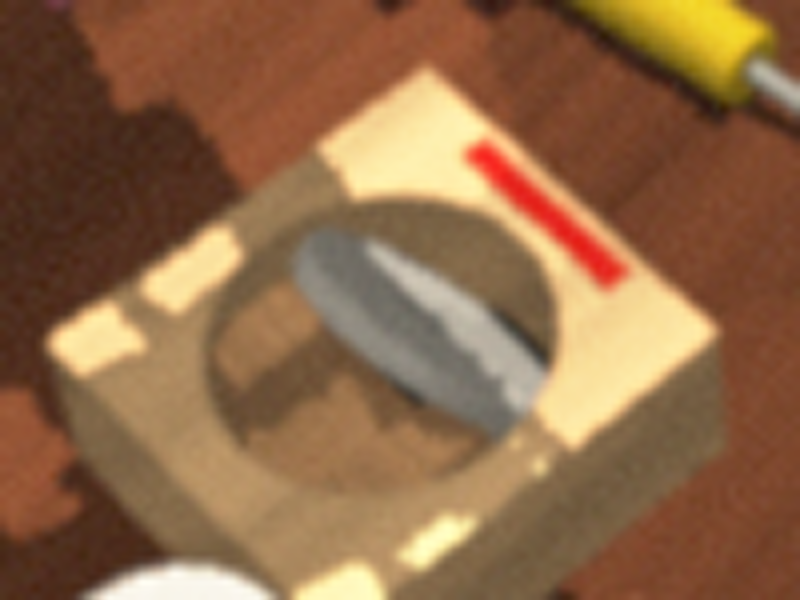

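The picture shows the disc lying tilted on the ramp, its upper edge around crop (345,320) where the model predicts (333,325). I'll turn to the tilted pre-grasp pose.

```bash
python3 -m jog '{"translation":[[-6,0,0],[-12,0,0],[-18,-1,0],[-24,-1,0],[-30,-1,0]],"delta_rot":[[0.0406,0.0394,0.1266],[0.0812,0.0788,0.2532],[0.1218,0.1182,0.3798],[0.1624,0.1576,0.5064],[0.203,0.197,0.633]],"hand":[-0.45,-0.45,-0.45,-0.45,-0.45]}'; python3 - <<'E'
from h import *
st()
a=np.radians(55);d=np.array([np.cos(a)*nx-np.sin(a)*ez])[0];n=np.sin(a)*nx+np.cos(a)*ez
top=N(12.5,0,40.3)-39*d
go(top-80*d,frame(-n,d))
E
```

```text
t: 3.6
ee_pos: [591.8, -285.5, 176.2]
orientation: [-2.668, -1.037, -0.031]
ft_force: [0.1, 0.3, -0.2]
width: 24.1
t 3.6 p [ 591.8 -285.5  176.2] R
 [[ 0.742  0.665 -0.08 ]
 [ 0.659 -0.704  0.265]
 [ 0.12  -0.249 -0.961]] F [ 0.1  0.3 -0.2] w 24.1 q [-0.55  0.62  1.44  0.19  1.3   0.2 ]
trans [-42.5  39.4  24.4] rot [0.2767 0.2816 0.8776]
```

```bash
python3 -m jog '{"translation":[[-6,5,3],[-12,11,7],[-18,17,10],[-24,22,14],[-30,28,17]],"delta_rot":[[0.0395,0.0402,0.1254],[0.079,0.0804,0.2508],[0.1186,0.1206,0.3761],[0.158,0.1608,0.5015],[0.1976,0.201,0.627]],"hand":[-0.45,-0.45,-0.45,-0.45,-0.45]}'; python3 - <<'E'
from h import *
st()
a=np.radians(55);d=np.array([np.cos(a)*nx-np.sin(a)*ez])[0];n=np.sin(a)*nx+np.cos(a)*ez
top=N(12.5,0,40.3)-39*d
go(top-60*d,frame(-n,d))
E
```

```text
t: 4.1
ee_pos: [586.8, -320.7, 148.8]
orientation: [-2.614, -0.112, -0.063]
ft_force: [0.6, -0.4, 0.4]
width: 24.1
t 4.1 p [ 586.8 -320.7  148.8] R
 [[ 0.996  0.092  0.024]
 [ 0.067 -0.862  0.502]
 [ 0.067 -0.498 -0.864]] F [ 0.6 -0.4  0.4] w 24.1 q [-0.7   0.73  1.39  0.42  1.39  0.63]
trans [-2.3 16.1 22.2] rot [0.079  0.0807 0.2501]
```

```bash
python3 -m jog '{"translation":[[-1,8,11],[-2,16,22],[-2,16,22],[-2,16,22]],"delta_rot":[[0.0395,0.0403,0.125],[0.079,0.0807,0.2501],[0.079,0.0807,0.2501],[0.079,0.0807,0.2501]],"hand":[-0.45,-0.45,-0.45,-0.45]}'; python3 - <<'E'
from h import *
import cv2
st()
a=np.radians(55);d=np.array([np.cos(a)*nx-np.sin(a)*ez])[0];n=np.sin(a)*nx+np.cos(a)*ez
top=N(12.5,0,40.3)-39*d
for k in(-15,25):go(top+k*d,frame(-n,d))
s=optics.get_image("scene")
cv2.imwrite("pics/p4.png",cv2.resize(s[290:410,180:340],(800,600),interpolation=2)[:,:,::-1])
f=lambda p:np.round((proj("scene",p)-[180,290]+.5)*5-.5)
print(f(top),f(get_obs()['ee_pos']))
E
```

```text
t: 4.5
ee_pos: [586.6, -323.3, 122.2]
orientation: [-2.524, 0.225, -0.074]
ft_force: [-0.3, 0.0, 0.3]
width: 24.6
t 4.5 p [ 586.6 -323.3  122.2] R
 [[ 0.984 -0.145  0.104]
 [-0.178 -0.807  0.563]
 [ 0.002 -0.572 -0.82 ]] F [-0.3  0.   0.3] w 24.6 q [-0.75  0.77  1.41  0.52  1.35  0.79]
trans [ 0.1  0.5 45.5] rot [0.0018 0.0025 0.0078]
trans [ 0.2  0.4 85.5] rot [0.0018 0.0025 0.0078]
[308. 328.] [220. 305.]
```

View pics/p4.png

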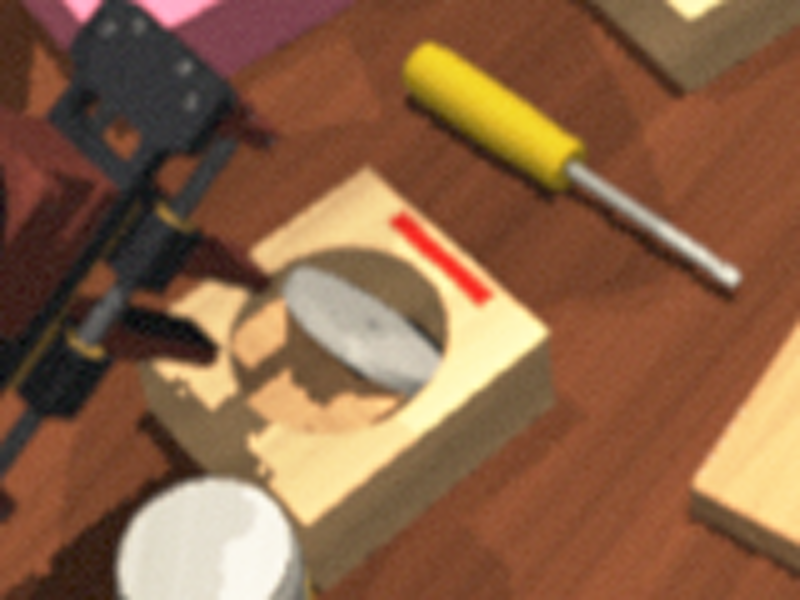

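Fingertips straddle the line of the disc at crop (270,283) and (215,350). The disc's centre dot is at (372,325), within 3 mm of the model (367,333). I'll advance.

```bash
python3 -m jog '{"translation":[[0,0,20],[0,0,38],[0,0,50],[0,0,58],[0,0,58]],"delta_rot":[[0,0,0.008],[0,0,0.008],[0,0,0.008],[0,0,0.008],[0,0,0.008]],"hand":[-0.45,-0.45,-0.45,-0.45,-0.45]}' ; python3 -m jog '{"translation":[[0,0,8],[0,0,16],[0,0,24],[0,0,24]],"delta_rot":[[0,0,0],[0,0,0],[0,0,0],[0,0,0]],"hand":[-0.45,-0.45,-0.45,-0.45]}'
```

```text
t: 5.05
ee_pos: [593.0, -289.4, 74.2]
orientation: [-2.522, 0.237, -0.07]
ft_force: [-0.1, -0.8, 0.7]
width: 24.1
t: 5.45
ee_pos: [595.1, -276.2, 54.4]
orientation: [-2.522, 0.239, -0.07]
ft_force: [-0.2, -0.1, -0.4]
width: 24.2
```

No contact forces. Closing now.

```bash
python3 -m jog '{"translation":[[0,0,0],[0,0,0],[0,0,0],[0,0,0],[0,0,0]],"delta_rot":[[0,0,0],[0,0,0],[0,0,0],[0,0,0],[0,0,0]],"hand":[-0.7,-0.8,-0.9,-1,-1]}'; python3 -m jog '{"translation":[[0,0,0],[0,0,-10],[0,0,-30],[0,0,-50],[0,0,-50]],"delta_rot":[[0,0,0],[0,0,0],[0,0,0],[0,0,0],[0,0,0]],"hand":[-1,-1,-1,-1,-1]}'; python3 - <<'E'
from h import *
import cv2
st()
s=optics.get_image("scene")
cv2.imwrite("pics/p5.png",cv2.resize(s[290:410,180:340],(800,600),interpolation=2)[:,:,::-1])
E
```

```text
t: 5.95
ee_pos: [595.9, -277.2, 56.0]
orientation: [-2.522, 0.239, -0.073]
ft_force: [-0.2, 1.2, 3.0]
width: 8.0
t: 6.45
ee_pos: [591.3, -308.2, 98.4]
orientation: [-2.526, 0.239, -0.077]
ft_force: [1.0, -0.2, -0.5]
width: 7.8
t 6.45 p [ 591.3 -308.2   98.4] R
 [[ 0.982 -0.154  0.109]
 [-0.188 -0.808  0.559]
 [ 0.002 -0.569 -0.822]] F [ 1.  -0.2 -0.5] w 7.8 q [-0.73  0.79  1.44  0.53  1.3   0.78]
```

View pics/p5.png

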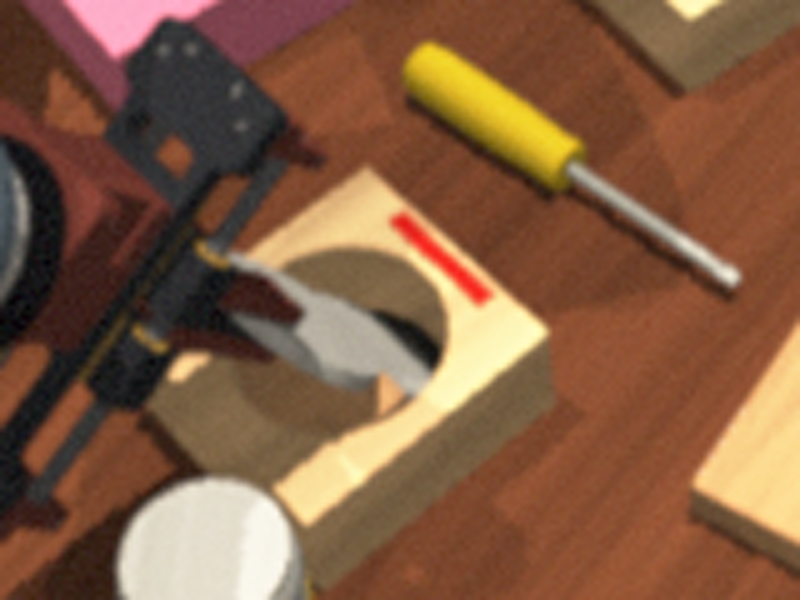

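Gripped: width is 8 mm and the disc is rising with the fingers. I'll lift clear.

```bash
python3 -m jog '{"translation":[[0,0,-30],[0,0,-60],[0,-10,-90],[0,-30,-125],[0,-50,-150]],"delta_rot":[[0,0,0],[0,0,0],[0,0,0],[0,0,0],[0,0,0]],"hand":[-1,-1,-1,-1,-1]}'; python3 - <<'E'
from h import *
st()
go(V(0,0,200),frame(vx,-ez))
go(V(0,0,200),frame(-vx,-ez))
E
```

```text
t: 7.0
ee_pos: [582.0, -350.1, 248.5]
orientation: [-2.523, 0.24, -0.072]
ft_force: [0.5, -0.5, -2.3]
width: 8.0
t 7.0 p [ 582.  -350.1  248.5] R
 [[ 0.982 -0.156  0.105]
 [-0.188 -0.805  0.562]
 [-0.003 -0.572 -0.82 ]] F [ 0.5 -0.5 -2.3] w 8.0 q [-0.78  0.65  1.31  0.49  1.55  0.88]
trans [ -86.3 -476.1  391.3] rot [-0.4154 -0.5729 -1.83  ]
trans [ -86.3 -476.1  391.3] rot [-0.5253  0.3809  1.204 ]
```

```bash
python3 -m jog '{"translation":[[-6,-32,26],[-12,-64,52],[-17,-95,78],[-23,-127,104],[-29,-159,130]],"delta_rot":[[-0.0277,-0.0382,-0.122],[-0.0554,-0.0764,-0.244],[-0.0831,-0.1146,-0.366],[-0.1108,-0.1528,-0.488],[-0.1385,-0.191,-0.61]],"hand":[-1,-1,-1,-1,-1]}'; python3 - <<'E'
from h import *
st()
go(V(0,0,200),frame(vx,-ez))
E
```

```text
t: 7.5
ee_pos: [591.5, -141.1, 231.2]
orientation: [-2.627, -0.631, -0.053]
ft_force: [1.2, 1.0, -1.7]
width: 7.9
t 7.5 p [ 591.5 -141.1  231.2] R
 [[ 0.895  0.441 -0.063]
 [ 0.424 -0.801  0.423]
 [ 0.136 -0.405 -0.904]] F [ 1.2  1.  -1.7] w 7.9 q [-0.44  0.51  1.54  0.37  1.36  0.53]
trans [ 188.7 -307.   200.4] rot [-0.2768 -0.3803 -1.2141]
```

```bash
python3 -m jog '{"translation":[[18,-30,20],[37,-60,40],[56,-91,60],[75,-122,80],[94,-153,100]],"delta_rot":[[-0.0277,-0.038,-0.1214],[-0.0554,-0.076,-0.243],[-0.083,-0.114,-0.364],[-0.1107,-0.152,-0.4856],[-0.1384,-0.19,-0.607]],"hand":[-1,-1,-1,-1,-1]}'; python3 - <<'E'
from h import *
st()
go(V(0,0,180),frame(vx,-ez))
E
```

```text
t: 8.0
ee_pos: [602.9, 63.6, 216.0]
orientation: [-2.484, -1.518, -0.03]
ft_force: [0.9, 1.3, -1.4]
width: 8.1
t 8.0 p [602.9  63.6 216. ] R
 [[ 0.463  0.881 -0.102]
 [ 0.876 -0.437  0.205]
 [ 0.136 -0.184 -0.973]] F [ 0.9  1.3 -1.4] w 8.1 q [-0.02  0.45  1.62  0.22  1.19  0.36]
trans [179.9 -74.9  76.3] rot [-0.138  -0.1899 -0.6067]
```

```bash
python3 -m jog '{"translation":[[36,-15,15],[72,-30,30],[108,-45,45],[144,-60,61],[180,-75,76]],"delta_rot":[[-0.0277,-0.038,-0.1214],[-0.0554,-0.076,-0.243],[-0.083,-0.114,-0.364],[-0.1107,-0.152,-0.4856],[-0.138,-0.19,-0.607]],"hand":[-1,-1,-1,-1,-1]}';  python3 -m jog '{"translation":[[0,0,0],[0,0,0]],"delta_rot":[[0,0,0],[0,0,0]],"hand":[-1,-1]}'; python3 - <<'E'
from h import *
import cv2
st()
go(V(0,0,102),frame(vx,-ez))
s=optics.get_image("scene")
cv2.imwrite("pics/p6.png",cv2.resize(s[110:260,320:470],(600,600),interpolation=2)[:,:,::-1])
f=lambda p:np.round((proj("scene",p)-[320,110]+.5)*4-.5)
p=np.array(get_obs()['ee_pos']);print('tcp',f(p),'disc c',f(p-18*ez),'bottom',f(p-57*ez),'fixed face',f(V(17,0,70)),f(V(17,56,70)),f(V(17,-56,70)),'seat',f(V(0,17,27)),f(V(0,-17,27)))
E
```

```text
t: 8.5
ee_pos: [613.3, 269.6, 180.3]
orientation: [2.064, 2.368, -0.001]
ft_force: [0.5, -0.7, -2.1]
width: 8.0
t: 8.7
ee_pos: [612.8, 268.8, 180.4]
orientation: [-2.067, -2.363, 0.002]
ft_force: [-0.5, -0.7, -0.8]
width: 8.0
t 8.7 p [612.8 268.8 180.4] R
 [[-0.133  0.991 -0.003]
 [ 0.991  0.133  0.001]
 [ 0.001 -0.003 -1.   ]] F [-0.5 -0.7 -0.8] w 8.0 q [0.39 0.53 1.55 0.   1.06 0.26]
trans [ 0.6  0.  78.4] rot [-0.0025 -0.0009 -0.0029]
tcp [296. 265.] disc c [293. 289.] bottom [287. 339.] fixed face [304. 410.] [335. 363.] [273. 461.] seat [284. 438.] [265. 468.]
```

View pics/p6.png

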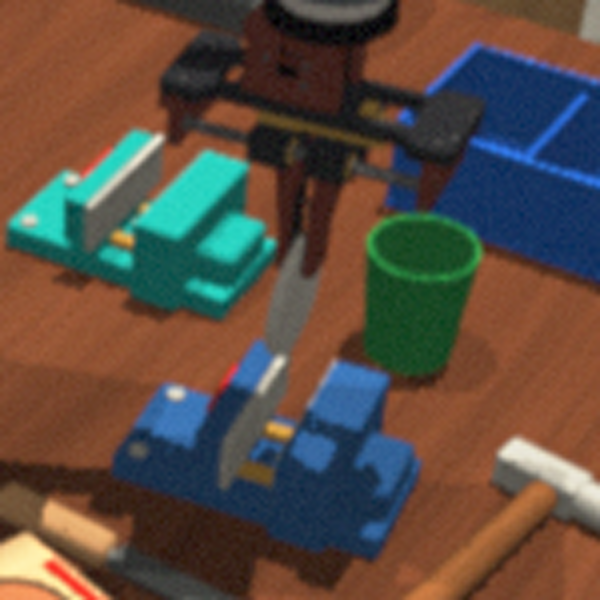

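The vise matches the model: fixed face edge seen at (338,362)-(278,462), predicted (335,363)-(273,461). The disc hangs vertical and parallel to the jaws, above the gap. I'll lower it until it touches.

```bash
python3 -m jog '{"translation":[[0,0,30],[0,0,60],[0,0,80],[0,0,88],[0,0,88]],"delta_rot":[[0,0,0],[0,0,0],[0,0,0],[0,0,0],[0,0,0]],"hand":[-1,-1,-1,-1,-1]}'; python3 -m jog '{"translation":[[0,0,3],[0,0,6],[0,0,6]],"delta_rot":[[0,0,0],[0,0,0],[0,0,0]],"hand":[-1,-1,-1]}'
```

```text
t: 9.25
ee_pos: [613.8, 266.1, 92.8]
orientation: [-2.072, -2.358, 0.002]
ft_force: [0.7, 0.2, -0.8]
width: 7.9
t: 9.55
ee_pos: [614.5, 268.0, 88.4]
orientation: [-2.071, -2.361, -0.003]
ft_force: [-0.3, -0.8, -0.5]
width: 7.8
```

```bash
python3 -m jog '{"translation":[[0,0,2],[0,0,4],[0,0,4]],"delta_rot":[[0,0,0],[0,0,0],[0,0,0]],"hand":[-1,-1,-1]}'; python3 -m jog '{"translation":[[0,0,2],[0,0,3],[0,0,3]],"delta_rot":[[0,0,0],[0,0,0],[0,0,0]],"hand":[-1,-1,-1]}'
```

```text
t: 9.85
ee_pos: [614.7, 268.3, 84.9]
orientation: [-2.071, -2.362, -0.003]
ft_force: [-1.2, -1.7, 5.1]
width: 7.7
t: 10.15
ee_pos: [615.4, 269.1, 84.2]
orientation: [-2.071, -2.362, -0.007]
ft_force: [-5.3, -0.3, 18.2]
width: 7.8
```

Contact at TCP z of about 84.5. I'll look before letting go.

```bash
python3 -m jog '{"translation":[[0,0,-2],[0,0,-2]],"delta_rot":[[0,0,0],[0,0,0]],"hand":[-1,-1]}'; python3 - <<'E'
from h import *
import cv2
o=st()
s=optics.get_image("scene")
cv2.imwrite("pics/p7.png",cv2.resize(s[170:250,350:430],(600,600),interpolation=2)[:,:,::-1])
f=lambda p:np.round((proj("scene",p)-[350,170]+.5)*7.5-.5)
for e in(V(4,0,62),):
  for a in range(0,360,45): print(a,f(e+39*(np.cos(np.radians(a))*vy+np.sin(np.radians(a))*ez)),end=' ')
E
```

```text
t: 10.35
ee_pos: [614.8, 268.5, 84.7]
orientation: [-2.071, -2.362, -0.005]
ft_force: [-3.0, -0.2, 9.0]
width: 7.8
t 10.35 p [614.8 268.5  84.7] R
 [[-0.131  0.991  0.002]
 [ 0.991  0.131  0.003]
 [ 0.002  0.002 -1.   ]] F [-3.  -0.2  9. ] w 7.8 q [0.39 0.65 1.6  0.   0.89 0.26]
0 [349. 264.] 45 [345. 221.] 90 [320. 239.] 135 [287. 311.] 180 [267. 393.] 225 [273. 433.] 270 [300. 411.] 315 [330. 342.]
```

View pics/p7.png

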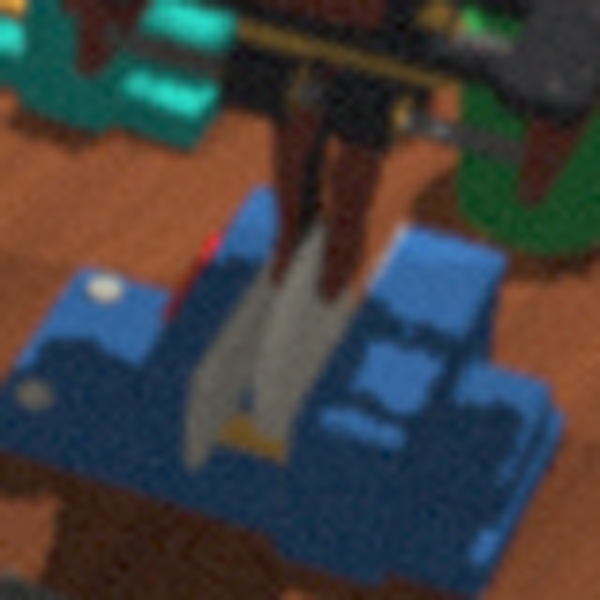

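The disc is between the jaws with its lower rim at the brass bar (265,435), and its outline is within about 1 px of the seated prediction. I'll unload, then open gently.

```bash
python3 -m jog '{"translation":[[0,0,-1],[0,0,-1.5],[0,0,-1.5]],"delta_rot":[[0,0,0],[0,0,0],[0,0,0]],"hand":[-1,-1,-1]}'; python3 -m jog '{"translation":[[0,0,0],[0,0,0],[0,0,0],[0,0,0],[0,0,0]],"delta_rot":[[0,0,0],[0,0,0],[0,0,0],[0,0,0],[0,0,0]],"hand":[-0.78,-0.74,-0.7,-0.65,-0.6]}';python3 -m jog '{"translation":[[0,0,0],[0,0,-5],[0,0,-15],[0,0,-35],[0,0,-60]],"delta_rot":[[0,0,0],[0,0,0],[0,0,0],[0,0,0],[0,0,0]],"hand":[-0.6,-0.6,-0.6,-0.6,-0.6]}'; python3 - <<'E'
from h import *
import cv2
o=st()
s=optics.get_image("scene")
cv2.imwrite("pics/p8.png",cv2.resize(s[170:250,350:430],(600,600),interpolation=2)[:,:,::-1])
# sliding jaw back / push pose
go(V(-70,0,150),frame(vx,-ez))
E
```

```text
t: 10.7
ee_pos: [614.6, 268.3, 84.9]
orientation: [-2.071, -2.362, -0.003]
ft_force: [-0.4, 0.9, 5.1]
width: 7.8
t: 11.2
ee_pos: [614.1, 267.9, 84.2]
orientation: [-2.07, -2.361, -0.001]
ft_force: [0.2, 1.2, -0.3]
width: 17.0
t: 11.7
ee_pos: [613.7, 267.7, 144.9]
orientation: [-2.07, -2.361, 0.0]
ft_force: [0.8, 0.5, 0.5]
width: 17.5
t 11.7 p [613.7 267.7 144.9] R
 [[-0.131  0.991 -0.002]
 [ 0.991  0.131  0.001]
 [ 0.001 -0.001 -1.   ]] F [0.8 0.5 0.5] w 17.5 q [0.39 0.58 1.57 0.   0.99 0.26]
trans [  0.9 -73.7  -0.3] rot [ 0.0057 -0.0032 -0.0051]
```

View pics/p8.png

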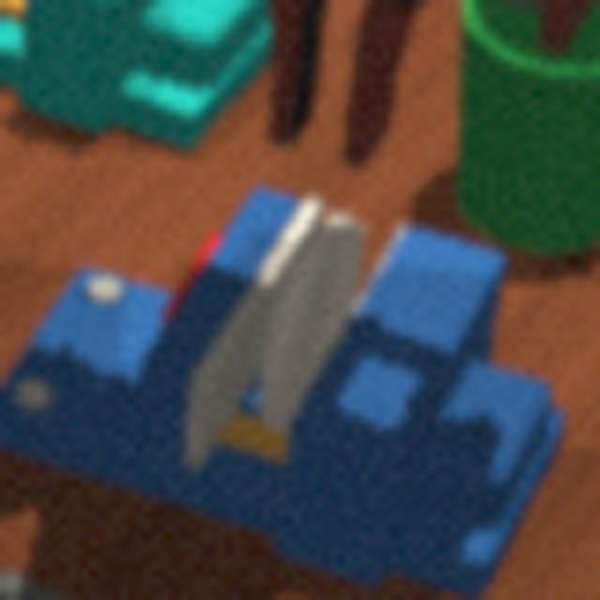

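The disc stands upright on the cradle by itself, fingers clear. Next, get behind the sliding jaw.

```bash
python3 - <<'E'
from h import *
p=onz("top",178+165.5/4-.5,183+197/4-.5,60);print('plate',p,(p-VC)@vx,(p-VC)@vy)
go(V(-90,0,145),frame(vx,-ez))
E
python3 -m jog '{"translation":[[0,-20,-5],[0,-45,-5],[1,-70,-5],[1,-94,-5],[1,-94,-5]],"delta_rot":[[0,0,-0.005],[0,0,-0.005],[0,0,-0.005],[0,0,-0.005],[0,0,-0.005]],"hand":[-1,-1,-1,-1,-1]}'; python3 -c "
from h import *
st();go(V(-90,0,44),frame(vx,-ez))"
```

```text
plate [570.8 262.2  60. ] -42.304908626429665 -1.5731198649310507
trans [  0.7 -93.8   4.6] rot [ 0.0057 -0.0032 -0.0051]
t: 12.25
ee_pos: [518.3, 256.1, 149.8]
orientation: [-2.063, -2.367, 0.001]
ft_force: [-0.2, 0.1, -0.4]
width: 0.4
t 12.25 p [518.3 256.1 149.8] R
 [[-0.136  0.991 -0.002]
 [ 0.991  0.136  0.001]
 [ 0.001 -0.002 -1.   ]] F [-0.2  0.1 -0.4] w 0.4 q [0.44 0.45 1.79 0.   0.91 0.3 ]
trans [  0.3   5.3 105.7] rot [-0.0018 -0.0012  0.0007]
```

```bash
python3 -m jog '{"translation":[[0,0,35],[0,0,70],[0,0,95],[0,0,104],[0,0,104]],"delta_rot":[[0,0,0],[0,0,0],[0,0,0],[0,0,0],[0,0,0]],"hand":[-1,-1,-1,-1,-1]}'; python3 -m jog '{"translation":[[0,10,0],[0,20,0],[0,26,0],[0,32,0],[0,36,0]],"delta_rot":[[0,0,0],[0,0,0],[0,0,0],[0,0,0],[0,0,0]],"hand":[-1,-1,-1,-1,-1]}'; python3 -m jog '{"translation":[[0,3,0],[0,6,0],[0,9,0],[0,12,0],[0,12,0]],"delta_rot":[[0,0,0],[0,0,0],[0,0,0],[0,0,0],[0,0,0]],"hand":[-1,-1,-1,-1,-1]}'; python3 -c "
from h import *
o=st();print((np.array(o['ee_pos'])-VC)@vx,np.array(o['ft_force'])@vx)"
```

```text
t: 12.75
ee_pos: [521.0, 256.7, 44.5]
orientation: [-2.064, -2.366, 0.0]
ft_force: [-0.4, -0.1, 0.3]
width: 0.7
t: 13.25
ee_pos: [557.5, 261.8, 45.9]
orientation: [-2.065, -2.366, -0.003]
ft_force: [-0.3, 0.5, 0.2]
width: 0.5
t: 13.75
ee_pos: [568.5, 263.3, 45.2]
orientation: [-2.064, -2.366, -0.001]
ft_force: [-2.6, -0.5, 2.3]
width: 0.2
t 13.75 p [568.5 263.3  45.2] R
 [[-0.136  0.991 -0.   ]
 [ 0.991  0.136  0.002]
 [ 0.002 -0.    -1.   ]] F [-2.6 -0.5  2.3] w 0.2 q [0.41 0.66 1.71 0.   0.77 0.28]
-44.41182305637586 -2.62341881416816
```

```bash
python3 -m jog '{"translation":[[0,2,0],[0,4,0],[0,6,0],[0,8,0],[0,10,0]],"delta_rot":[[0,0,0],[0,0,0],[0,0,0],[0,0,0],[0,0,0]],"hand":[-1,-1,-1,-1,-1]}'; python3 -m jog '{"translation":[[0,2,0],[0,4,0],[0,6,0],[0,6,0]],"delta_rot":[[0,0,0],[0,0,0],[0,0,0],[0,0,0]],"hand":[-1,-1,-1,-1]}'; python3 -c "
from h import *
o=st();print((np.array(o['ee_pos'])-VC)@vx,np.array(o['ft_force'])@vx)"
```

```text
t: 14.25
ee_pos: [577.5, 264.6, 45.2]
orientation: [-2.064, -2.366, 0.001]
ft_force: [-6.7, 0.7, 3.6]
width: 0.3
t: 14.65
ee_pos: [580.5, 265.0, 45.2]
orientation: [-2.061, -2.363, 0.009]
ft_force: [-17.6, -0.3, 12.8]
width: 0.5
t 14.65 p [580.5 265.   45.2] R
 [[-0.136  0.991 -0.008]
 [ 0.991  0.136 -0.   ]
 [ 0.001 -0.008 -1.   ]] F [-17.6  -0.3  12.8] w 0.5 q [0.41 0.67 1.68 0.   0.79 0.27]
-32.31323907667127 -17.4710207255186
```

The tool moved about 23 mm after first contact, then force rose steeply to 17 N, consistent with the jaw shut on the disc. One small further push to confirm, then back off and look.

```bash
python3 -m jog '{"translation":[[0,1,0],[0,2,0],[0,2,0]],"delta_rot":[[0,0,0],[0,0,0],[0,0,0]],"hand":[-1,-1,-1]}'; python3 -m jog '{"translation":[[0,-3,0],[0,-10,0],[0,-25,0],[0,-45,0],[0,-45,-30]],"delta_rot":[[0,0,0],[0,0,0],[0,0,0],[0,0,0],[0,0,0]],"hand":[-1,-1,-1,-1,-1]}';  python3 -m jog '{"translation":[[0,0,-40],[0,0,-80],[0,-40,-110],[0,-80,-130],[0,-120,-130]],"delta_rot":[[0,0,0],[0,0,0],[0,0,0],[0,0,0],[0,0,0]],"hand":[-1,-1,-1,-1,-1]}'; python3 - <<'E'
from h import *
import cv2
o=st()
s=optics.get_image("scene");t=optics.get_image("top")
a=cv2.resize(s[180:250,345:415],(400,400),interpolation=2);b=cv2.resize(t[178:258,178:258],(400,400),interpolation=2)
w=cv2.resize(s,(267,200));w2=cv2.resize(t,(267,200))
w3=cv2.resize(s[240:310,280:373],(266,200),interpolation=2)
cv2.imwrite("pics/p9.png",np.vstack([np.hstack([a,b]),np.hstack([w,w2,w3])])[:,:,::-1])
t0=cv2.imread("pics/top0.png")[:,:,::-1]
E
```

```text
t: 14.95
ee_pos: [580.5, 265.0, 45.2]
orientation: [-2.06, -2.361, 0.014]
ft_force: [-23.7, -1.1, 18.8]
width: 0.3
t: 15.45
ee_pos: [537.7, 257.9, 72.1]
orientation: [-2.062, -2.365, 0.009]
ft_force: [-0.3, -0.3, -0.4]
width: 0.3
t: 15.95
ee_pos: [424.4, 243.9, 208.5]
orientation: [2.065, 2.365, 0.014]
ft_force: [-0.6, 1.1, 0.4]
width: 0.5
t 15.95 p [424.4 243.9 208.5] R
 [[-0.135  0.991  0.007]
 [ 0.991  0.135  0.005]
 [ 0.004  0.008 -1.   ]] F [-0.6  1.1  0.4] w 0.5 q [0.5  0.24 1.94 0.   0.95 0.36]
```

View pics/p9.png

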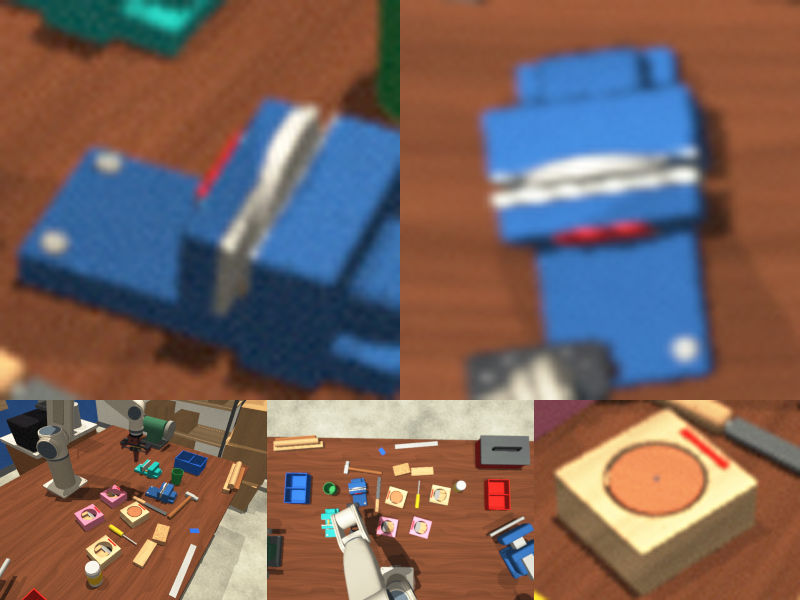

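The vise is shut on the standing disc: the jaw gap is only about as wide as the disc. The copper disc is flat, nothing else has moved, and the robot is clear. Handing in.

```bash
python3 -c "
from workcell import ctrl
print(ctrl.close_job())"
```

```text
the job is handed in; nothing more can be done
None
```

I handed the job in with the silver disc standing on edge on the brass cradle and the blue vise pushed shut on it.

I pressed the disc's edge on the red-marked side until it tipped. I then gripped the raised edge, stood the disc in the cradle parallel to the jaws, let go, and pushed the sliding jaw shut.

**Last checks:**
- **Jaw:** after about 23 mm of travel it stopped moving. Force then rose to 24 N along the push, about 30 N in total, with no further motion.
- **Final picture:** the disc stands upright with both jaws against it, the copper disc lies flat, and nothing else appears to have moved. That last point is by eye; I did not compare the images numerically.
- **Robot:** it was clear of everything, with near-zero force, at about 16 s of the 72 s allowed.

**What disagreed:**
- The disc touched the cradle about 4 mm higher than I had estimated, most likely an error in my estimate of how deep the grip was. It looked seated in the picture both before and after I let go.
- The two cameras disagreed by 4 to 8 mm sideways in places, so I used averages.
- While tipping the disc I pressed a little farther than needed, and the finger met about 14 N of sideways force.

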